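# Snap a rail clip onto the tool rail and keep it pressed home

### The arm

A 7-joint arm with a two-finger parallel gripper is mounted at the origin on a cart in front of the work surface, level with it; the furniture and walls round the work are solid. World frame = base frame: x ahead of the robot, y to its left, z up, the work surface at z = 0. Lengths are in m, angles in rad, forces in N, time in s.
With the tool pointing down it reaches from about 0.4 to 0.85 m from the base axis. Payload 6.9 kg.
Tool frame: the origin (TCP) lies midway between the tips of the shut fingers; the grasp point (between the pads) lies behind it (ctrl.pinch_z is the z of the grasp point in the tool frame, in m); z points along the fingers, y is the line along which they close (so a half turn about z gives the same grasp; the last joint's range is limited). The gripper opens to 85 mm and grips with 20 to 120 N. Pads are 22 mm wide; open, the fingers measure 114 mm over their backs; the gripper's body (76 mm by 85 mm) begins 54 mm behind the grasp point. The pads swing forward as they close: fully open they stand 13 mm farther back than shut.
Start: joints at [0.105, 0.507, -0.238, 1.5, 0.126, 1.149, -0.155], TCP at [0.625, -0, 0.231] pointing down, gripper open.
Joint ranges: [-3.08, 3.08], [-0.24, 2.05], [-1.43, 1.35], [0, 2.5], [-1.52, 4.66], [0.17, 1.96], [-2.89, 2.89]. Speed limits (rad/s): [2.39, 2.39, 3.14, 3.14, 3.14, 3.14, 3.14].

### API

Orientations are given as a unit quaternion [w, x, y, z].
In Python, from station import ctrl, get_state, vision, ticket, models gives the robot as it stands. Calls block until the motion is done:
- ctrl.movep(position, orientation): joint-space move of the TCP to a pose.
- ctrl.movel(position, frame=None, max_speed=0.15): straight line of the TCP; frame=None keeps the orientation; max_speed is the mean speed in m/s.
- ctrl.set_joints(angles): joint-space move.
- ctrl.ungrasp() and ctrl.close_gripper(force=None): open the fingers fully, or close them until they stop; force is the grip in N (None keeps the last).
- ctrl.pause(seconds).
- ctrl.ik(position, orientation): joint angles nearest the present ones, or None.
- get_state(): the state.
- vision.grab_frame(name): name is "scene" or "side" or "wrist"; returns (picture, depth): 384x512x3 uint8, blue, green, red; 384x512 float32, m along the optical axis (not along the pixel's ray), 0 where there is no reading.
- vision.camera_info(name): a dict with "mtx" (3x3 intrinsics, pixels), "R" (3x3) and "t" (3): a world point X has camera coordinates R X + t; the wrist camera has in their place "hand_eye" (4x4, takes a point from camera to tool coordinates, whose origin is the TCP and whose axes are the flange's). Camera axes: x right, y down, z forward; pixel columns grow to the right and rows downward; lengths in m; the calibration is good to about 2 mm. The wrist camera is an equidistant fisheye: a pixel r from the principal point sees the ray r / f radians off the axis. A picture is of the moment at which its call begins: read the wrist's pose just before it. camera_info takes no time and is no camera call.
A pose or a line that the arm cannot do raises ctrl.Unreachable and nothing moves.
- ticket.close_job(): hands the job in; it is judged then, once.
Trained networks look in the newest picture that a camera, given by its name, has taken for a name from the list of things; names that differ only in an ending like _2 or _b are one class to them, and where a whole thing is asked for, a point or a joint stands for the part that bears it (a point fixed in the world has none). Each returns a list of dicts, best first, with "p" (0 to 1); they miss things now and then, are a little off and sometimes report something else, mostly with a low value. They report only what shows in the picture. A call takes as long as a camera call. They do not tell look-alikes from the thing itself.
- models.recognise(camera, target): "point" ([column, row] in pixels, amid what is visible of it).
- models.masks_of(camera, target): "mask" (384x512 bool, what is visible of it) and "point" ([column, row] in pixels, amid what is visible of it).
The state is a dict: "time": time; "qpos": joint angles; "qd": joint speeds; "tau": joint torques, N m; "tcp_pos": TCP position; "eef_rot": TCP orientation; "contact_force": force on the tool from outside, world axes, zero at the start; "wrist_torque": the same for the moment, N m; "width": finger opening in m; "gripper_force": force on a finger pad.
Only numpy, scipy, OpenCV 4.12 (cv2) and the standard library are available. Lean on these libraries where they do the work, as an engineer would, in place of code of your own. Each camera call takes 0.05 s, during which the arm holds its last target. There are 200 camera calls.

### The job

Pick up the grey rail clip by the tongue on its top, hang it astride the round bar of the tool rail between the two collars, and press it straight down until it snaps over the spring catches. Then keep pressing it firmly down, level and fully home on the bar, so that a locking screw can be put in: finish while still holding the tongue and pressing, and do not let go. Leave the little pots and the bottle where they stand.

Things in the scene. Friction and masses are not known exactly. Their poses are not given: they have to be found in the camera images.
- clip: loose rail clip, plain grey plastic, 43 x 60 x 58 mm, 0.1 kg: an upside-down channel, 60 mm long along y, 43 mm wide along x, open below and at both ends, with an upright tongue on top. Origin at the centre of its underside, z up; it starts upright on the bench. Channel ceiling at z = 28 mm, shoulders (upper face of the top plate) at z = 33 mm. A half turn about z makes no difference.
- clip_tongue (a point): middle of the top edge of the clip's tongue, 58 mm above the clip's origin; axes as the clip. The tongue is 14 mm thick along x, 42 mm long along y and stands 25 mm above the shoulders.
- clip_mouth (a point): centre of the clip's mouth, 5 mm above its underside, level with the two round beads (radius 4 mm) along the inner lower edges of the 4 mm side walls; 27 mm are free between the beads, 35 mm above them
- stand: tool rail, fixed to the bench: dark base plate 80 x 240 x 12 mm, two posts and a level round steel bar, 24 mm in diameter, along y, axis 110 mm above the bench, 184 mm long between the post heads, which reach 128 mm up. Origin at the centre of the base's underside, z up. Two collars (33 mm diameter, inner faces 85 mm apart) on the bar mark the clip's place at its middle.
- bar_top (a point): top line of the bar at mid-length, 122 mm above the bench; axes as the stand (x across the bar, y along it, z up). Fully home, the clip's origin is 28 mm below this point and its y lies along the bar.
- catch_near: rounded spring catch, 44 mm long, that sticks out 5 mm from the -x side of the bar at the height of its axis. A clip lowered astride the bar first rests on the catches, its origin about 18 mm above home. Pushing it over them takes a peak of about 8 to 15 N some 2 to 7 mm further down; then the force drops suddenly and they even draw the clip down.
- catch_far: the same catch on the +x side of the bar
- bar: the steel bar with its collars and a 12 x 40 mm rubber buffer that stands 3 mm above its top line at mid-length; origin on its axis at mid-length, y along it. Once snapped, the clip's ceiling presses on the buffer, which yields at about 3 N per mm until the ceiling lies on the steel.
- putty_pot: bystander: small tub with a red lid, 54 mm across, 31 mm tall; origin at its underside
- bottle_n1: bystander: small squat bottle with a white cap, 33 mm across, 46 mm tall; origin at its underside
- black_pot: bystander: small black open pot, 36 mm across, 40 mm tall; origin at its underside
Things that resemble listed ones, but are neither listed nor needed, are in the scene too. What is shaped like the clip but blue is not meant.

How it is judged:
On the way, in this order (a step that is already met when the one before it is completed fails the run):
1. the clip hangs astride the bar between the collars (x of clip in the frame of bar_top between -0.006 and 0.006 m and y of clip in the frame of bar_top between -0.014 and 0.014 m and angle between clip's own z axis and vertical below 0.15 rad and angle between the y axis of clip and the y axis of stand, either way round below 0.15 rad and z of clip in the frame of bar_top below -0.005 m), for 0.1 s.
2. the clip has snapped over the catches and is home on the bar (x of clip in the frame of bar_top between -0.006 and 0.006 m and y of clip in the frame of bar_top between -0.014 and 0.014 m and angle between clip's own z axis and vertical below 0.15 rad and angle between the y axis of clip and the y axis of stand, either way round below 0.15 rad and z of clip in the frame of bar_top below -0.025 m), for 0.2 s.
At the end, for the whole second after the job is handed in: The clip sits level and square (within 0.15 rad) astride the bar between the collars, snapped past the catches and within 3 mm of fully home, at rest, still held in the fingers (over 3 N) and pressed down on the bar and its buffer with more than 5 N (all of step 2 and contact force between clip and bar above 5 N and contact force between the fingers and clip above 3 N and linear speed of clip below 0.02 m/s); the arm keeps its last pose, push and grip.
It fails at once if a pot or the bottle is pushed away or knocked over (distance of any of putty_pot, bottle_n1, black_pot from where it was at the start of the episode above 0.03 m or angle between any of putty_pot, bottle_n1, black_pot's own z axis and vertical above 0.5 rad).
It also fails if it takes over 48 s, if anything falls off the work surface, if the arm or the gripper's body presses on something with over 40 N, if the wrist force passes 120 N, or if a joint passes its speed limit or range.

## Working session

There is one attempt and no reset: what is moved stays moved. The work goes in short steps, each a Python script; the robot and the scene stay as the last script left them, time stands still between calls to the robot, and variables do not carry over. Pictures are saved under pics/ and viewed, at most 10 in all, crops included, and the job is handed in when it is done.

```bash
mkdir -p pics; ls
python3 - <<'E'
from station import ctrl,get_state,vision,ticket,models
import cv2,numpy as np
s=get_state();print(s['time'],s['eef_rot'],s['contact_force'],s['width'],ctrl.pinch_z)
ims=[]
for c in ['scene','side']:
    im,d=vision.grab_frame(c);cv2.imwrite(f'pics/{c}0.png',im);np.save(f'pics/{c}0.npy',d);ims.append(im)
    for n in ['clip','stand','bar','catch_near','putty_pot','bottle_n1','black_pot']:
        for r in models.masks_of(c,n):
            if r['p']<.3: continue
            m=r['mask']; v=np.nonzero(m&(d>0)); 
            K=vision.camera_info(c);z=d[v];P=np.stack([(v[1]-K['mtx'][0,2])/K['mtx'][0,0]*z,(v[0]-K['mtx'][1,2])/K['mtx'][1,1]*z,z])
            W=(K['R'].T@(P-np.array(K['t']).reshape(3,1))).T
            print(c,n,round(r['p'],2),np.round(r['point']),m.sum(),np.percentile(W,[2,50,98],axis=0).round(3).tolist() if len(W) else None)
v=np.hstack(ims);cv2.imwrite('pics/both0.png',cv2.resize(v,(800,300)))
E
```

```text
pics
0.0 [-6.19416856e-04  7.07098896e-01  7.07114079e-01 -6.67719001e-04] [1.07150689 0.01836785 0.77889446] 0.08547655972170562 -0.0187
scene clip 0.73 [139. 206.] 511 [[0.744, 0.174, -0.002], [0.765, 0.201, 0.031], [0.825, 0.219, 0.058]]
scene clip 0.62 [277. 199.] 463 [[0.52, -0.081, -0.001], [0.545, -0.057, 0.031], [0.577, -0.038, 0.057]]
scene clip 0.6 [325. 192.] 391 [[0.457, -0.18, 0.003], [0.476, -0.141, 0.031], [0.499, -0.121, 0.057]]
scene clip 0.55 [335. 219.] 471 [[0.36, -0.105, -0.001], [0.385, -0.062, 0.031], [0.415, -0.039, 0.057]]
scene stand 0.78 [220. 233.] 4723 [[0.492, 0.031, -0.001], [0.54, 0.148, 0.012], [0.608, 0.252, 0.126]]
scene bar 0.69 [218. 205.] 804 [[0.517, 0.057, 0.103], [0.54, 0.148, 0.118], [0.561, 0.221, 0.125]]
scene catch_near 0.32 [325. 193.] 393 [[0.457, -0.177, 0.001], [0.477, -0.141, 0.031], [0.507, -0.121, 0.058]]
scene putty_pot 0.69 [264. 171.] 300 [[0.64, -0.164, 0.0], [0.657, -0.132, 0.028], [0.685, -0.115, 0.032]]
scene bottle_n1 0.75 [237. 175.] 215 [[0.699, -0.081, -0.0], [0.709, -0.061, 0.027], [0.727, -0.051, 0.046]]
scene bottle_n1
[... 441 characters left out ...]
0.366, -0.112, 0.005], [0.392, -0.091, 0.031], [0.418, -0.055, 0.057]]
side clip 0.54 [318. 192.] 340 [[0.742, 0.166, -0.001], [0.771, 0.175, 0.029], [0.799, 0.264, 0.056]]
side stand 0.66 [250. 185.] 1479 [[0.485, 0.019, -0.003], [0.541, 0.112, 0.017], [0.59, 0.269, 0.125]]
side bar 0.52 [251. 161.] 178 [[0.404, 0.068, -0.443], [0.547, 0.144, 0.118], [0.57, 1.956, 0.124]]
side putty_pot 0.55 [292. 236.] 258 [[0.641, -0.171, 0.01], [0.666, -0.156, 0.029], [0.688, -0.123, 0.031]]
side bottle_n1 0.48 [311. 225.] 239 [[0.699, -0.089, -0.002], [0.714, -0.083, 0.025], [0.731, -0.059, 0.045]]
side black_pot 0.86 [290. 255.] 305 [[0.646, -0.234, 0.0], [0.661, -0.227, 0.026], [0.677, -0.198, 0.039]]
```

View pics/scene0.png

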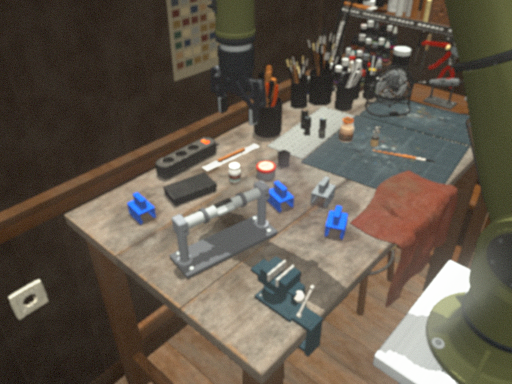

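View pics/side0.png

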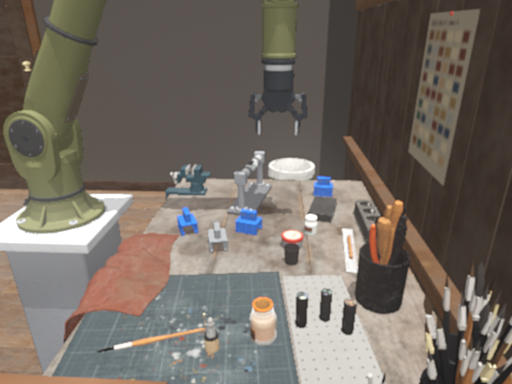

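The clip-shaped candidates in the scene view are grey (323,192) and blue (141,208), (281,196) and (336,222). The grey one fits the description, and in the side view it is at about (217,238). I'll confirm it in a crop and measure its pose and the bar's.

```bash
cat > h.py <<'E'
import cv2,numpy as np
from station import ctrl,get_state,vision,ticket,models
def cloud(c,d,m):
    K=vision.camera_info(c);v=np.nonzero(m&(d>0));z=d[v]
    P=np.stack([(v[1]-K['mtx'][0,2])/K['mtx'][0,0]*z,(v[0]-K['mtx'][1,2])/K['mtx'][1,1]*z,z])
    return (K['R'].T@(P-np.array(K['t']).reshape(3,1))).T
E
python3 - <<'E'
from h import *
full=np.ones((384,512),bool);Ws=[]
for c in ['scene','side']:
    W=cloud(c,np.load(f'pics/{c}0.npy'),full); Ws.append(W)
    for nm,(x0,x1,y0,y1,z0,z1) in dict(tongue=(.43,.53,-.21,-.10,.04,.065),ttop=(.43,.53,-.21,-.10,.054,.065),shoulder=(.43,.53,-.21,-.10,.028,.036),bar=(.49,.6,.08,.21,.113,.123),base=(.45,.65,0,.3,.009,.015)).items():
        s=W[(W[:,0]>x0)&(W[:,0]<x1)&(W[:,1]>y0)&(W[:,1]<y1)&(W[:,2]>z0)&(W[:,2]<z1)]
        if len(s)<5: print(c,nm,len(s));continue
        r=cv2.minAreaRect((s[:,:2]*1000).astype(np.float32))
        e,v=np.linalg.eigh(np.cov(s[:,:2].T))
        print(c,nm,len(s),s.mean(0).round(4),'rect',np.round(np.array(sum([list(r[0]),list(r[1]),[r[2]]],[])),1),'pca deg',round(np.degrees(np.arctan2(v[1,1],v[0,1])),1))
a=cv2.imread('pics/scene0.png')[165:235,265:365];b=cv2.imread('pics/side0.png')[200:270,170:270]
cv2.imwrite('pics/crop1.png',cv2.resize(np.hstack([a,b]),(800,280),interpolation=cv2.INTER_CUBIC))
E
```

```text
scene tongue 103 [ 0.4801 -0.1478  0.0519] rect [ 483.  -151.5   15.6   44.    15.5] pca deg 100.6
scene ttop 52 [ 0.4824 -0.1514  0.0563] rect [ 482.3 -151.7   13.6   44.    14.4] pca deg 102.3
scene shoulder 170 [ 0.4783 -0.1463  0.0313] rect [ 482.8 -151.8   44.4   62.4   16.8] pca deg 81.3
scene bar 431 [0.5407 0.1481 0.1182] rect [543.9 144.8 135.1  30.6  78. ] pca deg 77.4
scene base 2048 [0.5415 0.1436 0.011 ] rect [543.6 138.1 240.3  81.8  78.2] pca deg 79.3
side tongue 83 [ 0.4831 -0.1642  0.0522] rect [ 481.7 -156.3   13.7   44.3   14.4] pca deg 103.8
side ttop 49 [ 0.4821 -0.158   0.0561] rect [ 481.6 -156.    13.5   43.6   15.5] pca deg 102.9
side shoulder 180 [ 0.4831 -0.1626  0.0313] rect [ 481.6 -155.8   42.5   63.8   13.7] pca deg 107.7
side bar 109 [0.5468 0.138  0.1184] rect [546.1 145.2 132.   27.4  77.7] pca deg 76.9
side base 472 [0.545  0.1322 0.0104] rect [542.7 132.9 238.7  78.4  78.1] pca deg 77.0
```

View pics/crop1.png

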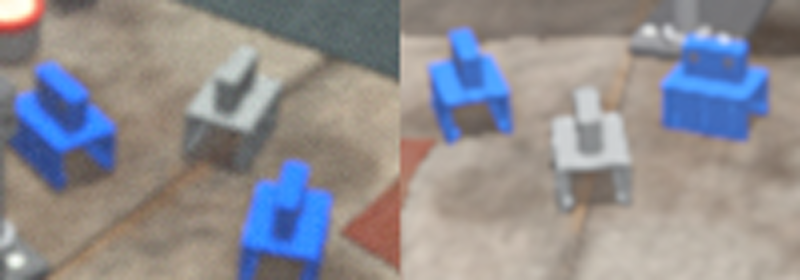

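The crop shows the grey clip standing upright, at (235,105) in the left half and (590,145) in the right, with nothing touching it. Its pose is about (0.482,-0.154) with its y axis at 105°. The stand is about (0.543,0.136) with its y axis at 78°. Next I'll look at both from above with the wrist camera.

```bash
cat >> h.py <<'E'
from scipy.spatial.transform import Rotation as Ro
def quat(psi_deg):
    q=(Ro.from_euler('z',psi_deg,degrees=True)*Ro.from_quat([np.sqrt(.5),np.sqrt(.5),0,0])).as_quat()
    return q[[3,0,1,2]]
def wrist(name=None):
    s=get_state();im,d=vision.grab_frame('wrist');K=vision.camera_info('wrist')
    M=K['mtx'];H=np.array(K['hand_eye']);v,u=np.nonzero(d>0);z=d[v,u]
    dx=(u-M[0,2])/M[0,0];dy=(v-M[1,2])/M[1,1];th=np.hypot(dx,dy);k=np.tan(th)/np.maximum(th,1e-9)
    ok=th<1.3;P=np.stack([dx*k*z,dy*k*z,z],1)[ok]
    T=P@H[:3,:3].T+H[:3,3];q=np.array(s['eef_rot'])
    W=T@Ro.from_quat(q[[1,2,3,0]]).as_matrix().T+np.array(s['tcp_pos'])
    if name: cv2.imwrite(name,im)
    return im,W,np.stack([u,v],1)[ok]
def rect(W,x0,x1,y0,y1,z0,z1):
    s=W[(W[:,0]>x0)&(W[:,0]<x1)&(W[:,1]>y0)&(W[:,1]<y1)&(W[:,2]>z0)&(W[:,2]<z1)]
    if len(s)<5: return len(s)
    r=cv2.minAreaRect((s[:,:2]*1000).astype(np.float32));p=np.percentile(s,[1,50,99],axis=0).round(4)
    return len(s),p.tolist(),np.round([*r[0],*r[1],r[2]],1)
E
python3 - <<'E'
from h import *
print(vision.camera_info('wrist'))
def show(W):
    print('base',rect(W,.45,.65,0,.3,.007,.017));print('bar',rect(W,.49,.6,.1,.18,.112,.13));print('barlong',rect(W,.49,.6,.04,.24,.118,.135))
    print('ttop',rect(W,.43,.53,-.21,-.10,.052,.066));print('sh',rect(W,.43,.53,-.21,-.10,.028,.038))
ctrl.movep([.53,.1,.30],quat(-12));_,W,_=wrist('pics/w1.png');show(W)
ctrl.movep([.482,-.154,.20],quat(15));_,W,_=wrist('pics/w2.png');show(W)
s=get_state();print(s['time'],s['tcp_pos'],s['qpos'])
cv2.imwrite('pics/w12.png',cv2.resize(np.hstack([cv2.imread('pics/w1.png'),cv2.imread('pics/w2.png')]),(800,300)))
E
```

```text
{'mtx': array([[297.31863964,   0.        , 259.74960909],
       [  0.        , 297.31863964, 193.52085467],
       [  0.        ,   0.        ,   1.        ]]), 'hand_eye': array([[-6.17957125e-04, -9.54534579e-01, -2.98099574e-01,
         7.68327832e-02],
       [ 9.99999745e-01, -4.82906253e-04, -5.26690623e-04,
         4.91227598e-04],
       [ 3.58790264e-04, -2.98099823e-01,  9.54534634e-01,
        -1.42603419e-01],
       [ 0.00000000e+00,  0.00000000e+00,  0.00000000e+00,
         1.00000000e+00]])}
base (4663, [[0.4876, 0.019, 0.0093], [0.5405, 0.1455, 0.0119], [0.6018, 0.2534, 0.0151]], array([544.5, 136.3, 238.1,  80.7,  78. ]))
bar (1906, [[0.5266, 0.1013, 0.1124], [0.5454, 0.1405, 0.1198], [0.5643, 0.1792, 0.1261]], array([545. , 140.7,  86.3,  33.7,  78.7]))
barlong (3455, [[0.5119, 0.0414, 0.1182], [0.5467, 0.1498, 0.122], [0.579, 0.2388, 0.129]], array([545.2, 140. , 210.7,  32.9,  78.1]))
ttop (185, [[0.473, -0.1746, 0.0525], [0.4834, -0.151, 0.0572], [0.4931, -0.1324, 0.059]], array([ 483.2, -153.6,   15.1,   43.7,   14.4]))
sh (445, [[0.4584, -0.1834, 0.0286], [0.4904, -0.1426, 0.0326], [0.5088, -0.1216, 0.0371]], array([ 483.5, -153.4,   43.7,   60.2,   13. ]))
base (1666, [[0.4838, 0.0127, 0.0079], [0.5223, 0.0364, 0.0121], [0.5674, 0.064, 0.0167]], array([525.9,  47.8,  61.1,  80.5,  78.2]))
bar 0
barlong 0
ttop (568, [[0.4728, -0.1744, 0.0529], [0.4828, -0.1532, 0.0578], [0.4926, -0.1339, 0.0593]], array([ 482.8, -154.5,   15. ,   41.7,   12.8]))
sh (1529, [[0.4578, -0.1852, 0.0306], [0.4794, -0.1503, 0.0329], [0.508, -0.1228, 0.0344]], array([ 483.2, -154.4,   42.6,   60.3,   13.5]))
2.6417 [ 0.48289473 -0.15302353  0.20017487] [ 0.41234363  0.3551041  -0.21165128  1.85498631  0.08964013  0.9400765
  0.42318302]
```

View pics/w12.png

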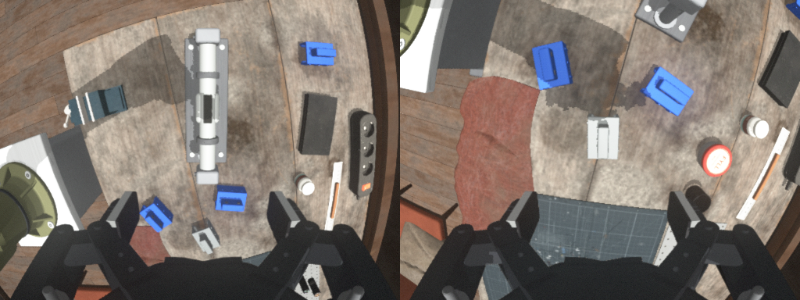

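The wrist view agrees: clip at (0.483,-0.1545) with yaw 13.5°, bar centre at about (0.545,0.138) with yaw -12°. Now grasping.

Run:
```python
from h import *
def st(t): s=get_state();print(t,round(s['time'],2),s['tcp_pos'].round(4) if hasattr(s['tcp_pos'],'round') else s['tcp_pos'],'F',np.round(s['contact_force'],2),'w',round(s['width'],4),'g',np.round(s['gripper_force'],1));return s
q=quat(13.5)
ctrl.movep([.483,-.1545,.10],q);s=st('above')
e=np.array([.483,-.1545,.10])-s['tcp_pos'];print(e.round(4))
ctrl.movel([.483+e[0],-.1545+e[1],.036+e[2]],max_speed=.08);s=st('down')
ctrl.close_gripper(force=80);s=st('closed')
ctrl.movel(np.array([.483,-.1545,.036])+e+[0,0,.16],max_speed=.12);s=st('lift')
ctrl.pause(.3);s=st('lift')
_,W,_=wrist('pics/w3.png')
```

```text
above 3.12 [ 0.4837 -0.1536  0.1004] F [0.49 0.12 0.39] w 0.0853 g 0.0
[-0.0007 -0.0009 -0.0004]
down 4.08 [ 0.4826 -0.1555  0.036 ] F [ 0.27 -0.25  0.52] w 0.0855 g 0.0
closed 4.74 [ 0.4825 -0.1554  0.0357] F [ 0.22 -0.12  1.78] w 0.0125 g 79.1
lift 6.22 [ 0.4819 -0.1553  0.1949] F [-0.45  0.86 -0.96] w 0.0122 g 78.7
lift 6.53 [ 0.4822 -0.1554  0.1953] F [-0.31  1.64 -1.37] w 0.0125 g 78.7
```

View pics/w3.png

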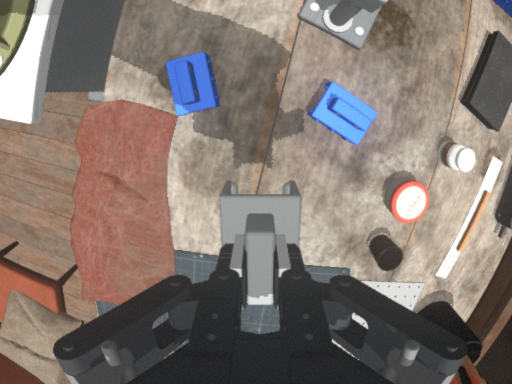

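The clip is held square between the fingers: its shoulders show at (260,215) and the jaws at (258,270). I'll carry it over the bar and re-measure the bar relative to the hand.

Run:
```python
from h import *
t=np.array([.545,.138,.215])
ctrl.movep(t,quat(-12));ctrl.pause(.3)
s=get_state();_,W,px=wrist('pics/w4.png')
print(s['time'],s['tcp_pos'],s['contact_force'],s['width'])
q=s['eef_rot'];R=Ro.from_quat(np.array(q)[[1,2,3,0]]).as_matrix();print('tool y',R[:,1].round(3),'z',R[:,2].round(3))
a=np.radians(-12);ex=np.array([np.cos(a),np.sin(a)]);ey=np.array([-np.sin(a),np.cos(a)])
c=t[:2]
L=np.c_[(W[:,:2]-c)@ex,(W[:,:2]-c)@ey,W[:,2]]
for nm,z0,z1,lim in [('bar',.11,.14,.025),('base',.008,.016,.06),('clip',.14,.25,.06)]:
    m=(L[:,2]>z0)&(L[:,2]<z1)&(abs(L[:,0])<lim)&(abs(L[:,1])<.13);P=L[m]
    print(nm,m.sum())
    for y in np.arange(-.13,.13,.01):
        k=P[(P[:,1]>=y)&(P[:,1]<y+.01)]
        if len(k)>8: print(' %.3f n%d x %.4f..%.4f mid %.4f ztop %.4f'%(y,len(k),*np.percentile(k[:,0],[1,99]),np.percentile(k[:,0],[1,99]).mean(),np.percentile(k[:,2],98)))
s=get_state();print('tcp local',(s['tcp_pos'][:2]-c)@ex,(s['tcp_pos'][:2]-c)@ey)
```

```text
8.025 [0.54517383 0.13689775 0.21503173] [-0.00683461  0.94667129 -0.65617082] 0.01240807923977101
tool y [ 0.978 -0.209  0.   ] z [ 0. -0. -1.]
bar 4698
 -0.120 n50 x -0.0120..0.0133 mid 0.0006 ztop 0.1282
 -0.110 n35 x -0.0120..0.0133 mid 0.0006 ztop 0.1287
 -0.000 n378 x -0.0163..0.0164 mid 0.0000 ztop 0.1255
 0.010 n470 x -0.0171..0.0162 mid -0.0004 ztop 0.1258
 0.020 n336 x -0.0117..0.0109 mid -0.0004 ztop 0.1227
 0.030 n332 x -0.0115..0.0108 mid -0.0003 ztop 0.1227
 0.040 n476 x -0.0158..0.0158 mid 0.0000 ztop 0.1268
 0.050 n357 x -0.0114..0.0117 mid 0.0001 ztop 0.1228
 0.060 n372 x -0.0113..0.0116 mid 0.0002 ztop 0.1228
 0.070 n346 x -0.0111..0.0115 mid 0.0002 ztop 0.1229
 0.080 n401 x -0.0136..0.0126 mid -0.0005 ztop 0.1262
 0.090 n577 x -0.0191..0.0164 mid -0.0014 ztop 0.1293
 0.100 n541 x -0.0188..0.0163 mid -0.0012 ztop 0.1293
 0.110 n25 x -0.0133..0.0131 mid -0.0001 ztop 0.1261
base 3959
 -0.040 n9 x -0.0260..0.0264 mid 0.0002 ztop 0.0128
 -0.030 n48 x -0.0265..0.0282 mid 0.0008 ztop 0.0132
 -0.020 n159 x -0.0405..0.0397 mid -0.0004 ztop 0.0134
 -0.010 n269 x -0.0401..0.0
[... 361 characters left out ...]
x -0.0394..0.0393 mid -0.0001 ztop 0.0134
 0.070 n325 x -0.0394..0.0392 mid -0.0001 ztop 0.0136
 0.080 n352 x -0.0393..0.0390 mid -0.0001 ztop 0.0135
 0.090 n274 x -0.0391..0.0389 mid -0.0001 ztop 0.0157
 0.100 n202 x -0.0403..0.0391 mid -0.0006 ztop 0.0157
 0.110 n151 x -0.0390..0.0390 mid 0.0000 ztop 0.0133
clip 7333
 -0.030 n26 x -0.0052..0.0073 mid 0.0010 ztop 0.2375
 -0.020 n406 x -0.0058..0.0073 mid 0.0007 ztop 0.2387
 -0.010 n500 x -0.0055..0.0070 mid 0.0008 ztop 0.2493
 -0.000 n1707 x -0.0198..0.0218 mid 0.0010 ztop 0.2469
 0.010 n2463 x -0.0195..0.0215 mid 0.0010 ztop 0.2483
 0.020 n2231 x -0.0200..0.0216 mid 0.0008 ztop 0.2338
tcp local 0.00027961281615505494 -0.0007786843503857716
```

View pics/w4.png

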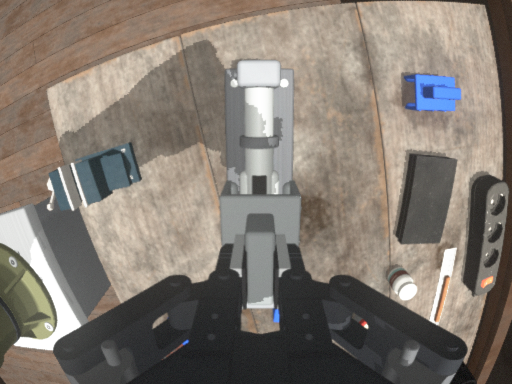

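Over the bar, the hand depth puts the clip 0.9 mm to +x of the bar axis. The far collar, at (258,142), sits where expected, so y is centred. I'll correct x, then lower onto the catches.

Run:
```python
from h import *
a=np.radians(-12);ex=np.array([np.cos(a),np.sin(a),0]);ey=np.array([-np.sin(a),np.cos(a),0])
t=np.array([.545,.138,0])-.0011*ex+.001*ey
def st(n): s=get_state();l=np.array(s['tcp_pos'])-[.545,.138,0];print(n,round(s['time'],2),'loc',(l@ex).round(4),(l@ey).round(4),l[2].round(4),'F',np.round(s['contact_force'],1),'T',np.round(s['wrist_torque'],2),'w',round(s['width'],4));return s
for z,v in [(.17,.06),(.158,.03),(.153,.02),(.1505,.02),(.1485,.02)]:
    ctrl.movel(t+[0,0,z],max_speed=v);s=st(z)
    if abs(s['contact_force'][2])>12: break
ctrl.pause(.3);st('end')
```

```text
0.17 8.97 loc -0.0009 0.0011 0.1703 F [-0.2  0.3 -0.6] T [-0.03 -0.06  0.01] w 0.0127
0.158 9.53 loc -0.0012 0.001 0.1578 F [ 0.2  0.2 -0.4] T [-0.03  0.04  0.01] w 0.0127
0.153 9.93 loc -0.0012 0.001 0.1529 F [ 0.  -0.3 -1.2] T [-0.   -0.02 -0.01] w 0.0124
0.1505 10.2 loc -0.0012 0.001 0.1504 F [-0.5 -0.7 -0.3] T [ 0.03  0.02 -0.01] w 0.0123
0.1485 10.45 loc -0.001 0.001 0.1485 F [ 0.2  0.3 -0.2] T [-0.04 -0.11  0.01] w 0.0126
end 10.75 loc -0.0012 0.0009 0.1485 F [-0.2  0.6 -0.8] T [ 0.01 -0.06  0.02] w 0.0122
```

The clip is astride the bar with no side force, so I'll press on in small steps.

Run:
```python
from h import *
a=np.radians(-12);ex=np.array([np.cos(a),np.sin(a),0]);ey=np.array([-np.sin(a),np.cos(a),0])
t=np.array([.545,.138,0])-.0011*ex+.001*ey
def st(n): s=get_state();l=np.array(s['tcp_pos'])-[.545,.138,0];print(round(n,4),round(s['time'],2),'loc',(l@ex).round(4),(l@ey).round(4),l[2].round(4),'F',np.round(s['contact_force'],1),'T',np.round(s['wrist_torque'],2),'w',round(s['width'],4));return s
z=.1485
while z>.126:
    z-=.001;ctrl.movel(t+[0,0,z],max_speed=.015);s=st(z);f=s['contact_force']
    if f[2]>25 or (z<.134 and f[2]>14) or np.hypot(f[0],f[1])>10: break
ctrl.pause(.4);st(z)
```

```text
0.1475 11.0 loc -0.0008 0.001 0.1476 F [1.5 0.  0.2] T [-0.08 -0.19 -0.  ] w 0.0121
0.1465 11.25 loc -0.0006 0.0011 0.1468 F [ 0.8 -0.9  2.6] T [-0.09 -0.45 -0.07] w 0.0124
0.1455 11.5 loc -0.0007 0.0013 0.1458 F [ 1.3 -0.3  4.6] T [ 0.   -0.49 -0.02] w 0.0126
0.1445 11.75 loc -0.0007 0.0013 0.1449 F [1.8 0.5 5. ] T [ 0.08 -0.55 -0.04] w 0.0122
0.1435 12.0 loc -0.0007 0.0013 0.1438 F [ 2.8 -0.6  5.1] T [ 0.08 -0.59 -0.01] w 0.0126
0.1425 12.25 loc -0.0007 0.0013 0.1427 F [2.4 1.  3.9] T [ 0.15 -0.71  0.01] w 0.0124
0.1415 12.5 loc -0.0007 0.0013 0.1416 F [3.5 0.2 4.1] T [ 0.14 -0.9   0.02] w 0.0123
0.1405 12.75 loc -0.0008 0.0013 0.1405 F [4.2 0.9 1.1] T [ 0.36 -1.13  0.08] w 0.0124
0.1395 13.0 loc -0.0009 0.0014 0.1393 F [4.8 2.3 0.4] T [ 0.58 -1.24  0.04] w 0.0124
0.1385 13.25 loc -0.0007 0.0015 0.1382 F [ 5.5  2.2 -1.2] T [ 0.72 -1.53  0.16] w 0.0121
0.1375 13.5 loc -0.0008 0.0017 0.1373 F [6.6 3.7 0.4] T [ 0.73 -1.44  0.18] w 0.0124
0.1365 13.75 loc -0.0008 0.0019 0.1363 F [6.4 2.9 0.1] T [ 0.83 -1.43  0.14] w 0.0126
0.1355 14.0 loc -0.001 0.0021 0.135 F [ 6.2  3.5 -1.8] T [ 0.99 -1.57  0.13] w 0.0123
0.1345 14.25 loc -0.0011 0.0021 0.1338 F [ 7.   3.5 -5.2] T [ 1.08 -1.65  0.21] w 0.0124
0.1335 14.5 loc -0.0012 0.002 0.1325 F [ 6.4  4.3 -5.8] T [ 1.11 -1.72  0.19] w 0.0125
0.1325 14.75 loc -0.0012 0.0019 0.1315 F [ 6.4  4.1 -6.1] T [ 1.09 -1.71  0.21] w 0.0121
0.1315 15.0 loc -0.0012 0.0019 0.1307 F [ 6.7  2.9 -3.8] T [ 1.08 -1.54  0.18] w 0.0125
0.1305 15.25 loc -0.0012 0.0019 0.1301 F [ 4.7  3.7 -0.5] T [ 1.03 -1.29  0.19] w 0.0126
0.1295 15.5 loc -0.0012 0.0019 0.1295 F [4.2 4.5 2.9] T [ 1.03 -0.96  0.1 ] w 0.0124
0.1285 15.75 loc -0.0011 0.002 0.1293 F [2.2 2.4 9.5] T [ 0.97 -0.59  0.12] w 0.0127
0.1275 16.0 loc -0.0011 0.002 0.129 F [-0.2  2.3 15.9] T [ 0.89 -0.12  0.04] w 0.0122
0.1275 16.4 loc -0.0011 0.002 0.1291 F [ 0.9  2.2 17.2] T [ 0.85 -0.1   0.1 ] w 0.0127
```

It has snapped through (the force went negative and drew the clip down), and it now sits on steel at the expected height. I'll press a little more and check that it is level.

Run:
```python
from h import *
a=np.radians(-12);ex=np.array([np.cos(a),np.sin(a),0]);ey=np.array([-np.sin(a),np.cos(a),0]);c=np.array([.545,.138,0])
t=c-.0011*ex+.0015*ey
ctrl.movel(t+[0,0,.1265],max_speed=.015);ctrl.pause(.5)
s=get_state();print(s['time'],s['tcp_pos'],np.round(s['contact_force'],1),np.round(s['wrist_torque'],2),s['gripper_force'])
_,W,px=wrist('pics/w5.png')
L=np.c_[(W-c)@ex,(W-c)@ey,W[:,2]]
m=(abs(L[:,0])<.019)&(abs(L[:,0])>.010)&(L[:,1]>-.03)&(L[:,1]<.035)&(L[:,2]>.12)&(L[:,2]<.134)
P=L[m];k=np.linalg.lstsq(np.c_[P[:,:2],np.ones(len(P))],P[:,2],rcond=None)[0];print('shoulder plane',m.sum(),k.round(4),np.percentile(P,[1,50,99],axis=0).round(4).tolist())
im,d=vision.grab_frame('side');im2,d2=vision.grab_frame('scene')
for n,dd in(('side',d),('scene',d2)):
    Wc=cloud(n,dd,np.ones_like(dd,bool));Q=np.c_[(Wc-c)@ex,(Wc-c)@ey,Wc[:,2]]
    j=(abs(Q[:,0])<.025)&(abs(Q[:,1])<.034)&(Q[:,2]>.085)&(Q[:,2]<.131);print(n,j.sum(),np.percentile(Q[j],[1,50,99],axis=0).round(4).tolist() if j.sum()>5 else '')
A=im[110:210,190:310];B=im2[150:250,160:280];cv2.imwrite('pics/c5.png',cv2.resize(np.hstack([A,B]),(800,333),interpolation=cv2.INTER_CUBIC))
```

```text
17.15 [0.54437777 0.14013655 0.12888871] [-2.   1.3 24. ] [0.48 0.52 0.1 ] 90.6934853643179
shoulder plane 615 [-0.0049 -0.2039  0.1291] [[-0.0189, 0.006, 0.1217], [0.0105, 0.0131, 0.1267], [0.0188, 0.0169, 0.1336]]
side 78 [[-0.0209, -0.0338, 0.0947], [0.0158, -0.0171, 0.1194], [0.0205, 0.0067, 0.1306]]
scene 517 [[-0.0247, -0.0329, 0.0952], [-0.02, 0.003, 0.1189], [0.018, 0.0324, 0.1308]]
```

View pics/c5.png

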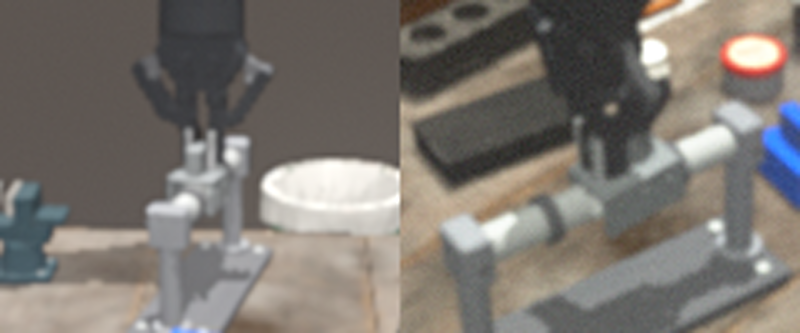

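View pics/w5.png

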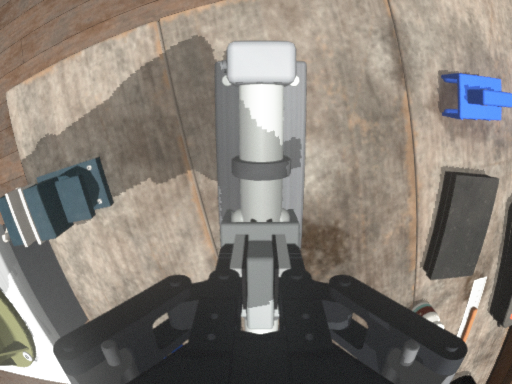

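The crop suggests the clip may be pitched, with its lower edge at (610,235)-(685,185) steeper than the bar. I'll measure that properly.

Run:
```python
from h import *
a=np.radians(-12);ex=np.array([np.cos(a),np.sin(a),0]);ey=np.array([-np.sin(a),np.cos(a),0]);c=np.array([.545,.138,0])
im2,d=vision.grab_frame('scene');Wc=cloud('scene',d,np.ones_like(d,bool));Q=np.c_[(Wc-c)@ex,(Wc-c)@ey,Wc[:,2]]
j=(Q[:,0]<-.0165)&(Q[:,0]>-.03)&(abs(Q[:,1])<.045)&(Q[:,2]>.07)&(Q[:,2]<.145);P=Q[j]
for y in np.arange(-.042,.042,.006):
    k=P[(P[:,1]>=y)&(P[:,1]<y+.006)]
    if len(k)>3: print('scene %.3f n%d z %.4f..%.4f'%(y,len(k),k[:,2].min(),k[:,2].max()))
_,W,px=wrist();L=np.c_[(W-c)@ex,(W-c)@ey,W[:,2]]
for y in np.arange(-.03,.05,.003):
    k=L[(abs(L[:,0])<.0205)&(abs(L[:,0])>.0165)&(L[:,1]>=y)&(L[:,1]<y+.003)&(L[:,2]>.08)&(L[:,2]<.16)]
    if len(k)>3: print('wrist %.3f n%d z %.4f %.4f %.4f'%(y,len(k),*np.percentile(k[:,2],[5,50,95])))
print(get_state()['contact_force'])
```

```text
scene -0.042 n29 z 0.0992..0.1315
scene -0.036 n32 z 0.0988..0.1317
scene -0.030 n38 z 0.0965..0.1310
scene -0.024 n30 z 0.0999..0.1296
scene -0.018 n34 z 0.0971..0.1304
scene -0.012 n40 z 0.0932..0.1298
scene -0.006 n37 z 0.0942..0.1438
scene -0.000 n45 z 0.0946..0.1443
scene 0.006 n45 z 0.0926..0.1439
scene 0.012 n39 z 0.0933..0.1331
wrist 0.003 n12 z 0.1266 0.1270 0.1278
wrist 0.006 n90 z 0.1265 0.1274 0.1496
wrist 0.009 n393 z 0.1264 0.1457 0.1586
wrist 0.012 n170 z 0.0975 0.1163 0.1274
wrist 0.015 n145 z 0.1096 0.1223 0.1272
wrist 0.042 n5 z 0.1104 0.1105 0.1109
wrist 0.045 n4 z 0.1106 0.1113 0.1121
[-2.21027975  0.99490159 24.30670468]
```

The clip has slid in the fingers towards the -y collar: it spans local y from -0.042 to +0.017 and is pitched about 0.09 rad. I'm pressing off-centre. It is snapped on, so I'll release, re-grasp at its middle and press level.

```bash
cat >> h.py <<'E'
a=np.radians(-12);ex=np.array([np.cos(a),np.sin(a),0]);ey=np.array([-np.sin(a),np.cos(a),0]);c=np.array([.545,.138,0])
def st(n):
    s=get_state();l=np.array(s['tcp_pos'])-c;print(n,round(s['time'],2),'loc',(l@ex).round(4),(l@ey).round(4),l[2].round(4),'F',np.round(s['contact_force'],1),'T',np.round(s['wrist_torque'],2),'w',round(s['width'],4),'g',round(float(np.max(s['gripper_force'])),1));return s
def wall():
    im,d=vision.grab_frame('scene');Wc=cloud('scene',d,np.ones_like(d,bool));Q=np.c_[(Wc-c)@ex,(Wc-c)@ey,Wc[:,2]]
    P=Q[(Q[:,0]<-.0165)&(Q[:,0]>-.03)&(abs(Q[:,1])<.05)&(Q[:,2]>.07)&(Q[:,2]<.145)]
    print('wall y',np.percentile(P[:,1],[0.5,99.5]).round(4))
    for y in np.arange(-.048,.048,.008):
        k=P[(P[:,1]>=y)&(P[:,1]<y+.008)]
        if len(k)>3: print('  %.3f n%d z %.4f..%.4f'%(y,len(k),k[:,2].min(),k[:,2].max()))
    return im
E
python3 - <<'E'
from h import *
t=c-.0011*ex+.0015*ey
ctrl.movel(t+[0,0,.1300],max_speed=.015);st('unload')
ctrl.ungrasp();st('open')
ctrl.movel(c+[0,0,.20],max_speed=.12);ctrl.pause(.2)
im,W,px=wrist('pics/w6.png');st('up')
wall()
L=np.c_[(W-c)@ex,(W-c)@ey,W[:,2]]
for nm,z0,z1 in(('top',.145,.16),('sh',.122,.136)):
    P=L[(abs(L[:,0])<.025)&(abs(L[:,1])<.05)&(L[:,2]>z0)&(L[:,2]<z1)]
    if len(P)<9: print(nm,len(P));continue
    if nm=='sh': P=P[abs(P[:,0])>.008]
    k=np.linalg.lstsq(np.c_[P[:,:2],np.ones(len(P))],P[:,2],rcond=None)[0]
    r=cv2.minAreaRect((P[:,:2]*1000).astype(np.float32));print(nm,len(P),k.round(4),np.round([*r[0],*r[1],r[2]],1))
E
```

```text
unload 17.78 loc -0.0011 0.002 0.1301 F [4.4 3.8 5.9] T [ 0.86 -0.91  0.17] w 0.0122 g 87.7
open 18.48 loc -0.0012 0.0014 0.1299 F [-0.5 -0.6 -0.3] T [-0.01  0.02  0.05] w 0.0853 g 0.0
up 19.47 loc -0.0003 -0.0001 0.1993 F [0.8 0.1 0.7] T [0.02 0.   0.04] w 0.0855 g 0.0
wall y [-0.0466  0.048 ]
  -0.048 n7 z 0.1025..0.1282
  -0.040 n44 z 0.0964..0.1301
  -0.032 n47 z 0.0964..0.1297
  -0.024 n47 z 0.0949..0.1298
  -0.016 n43 z 0.0956..0.1295
  -0.008 n46 z 0.0966..0.1290
  0.000 n48 z 0.0962..0.1299
  0.008 n48 z 0.0959..0.1307
  0.016 n13 z 0.0976..0.1290
  0.040 n5 z 0.1092..0.1173
top 1168 [-0.0187 -0.0412  0.1533] [ -0.6 -13.1  15.4  42.4   0.7]
sh 2552 [-0.0008 -0.0294  0.1288] [-0.5 -0.2 43.2 98.7  0.3]
```

View pics/w6.png

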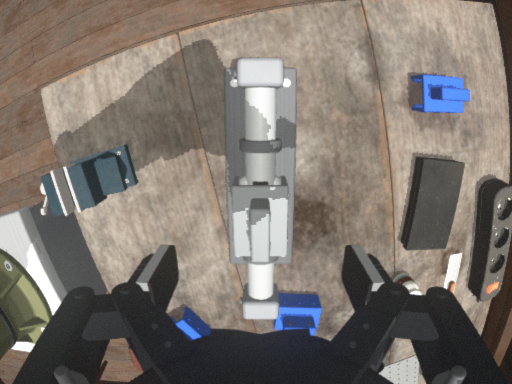

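The clip is snapped on and nearly level, with its tongue centred at local (-0.0006,-0.013); it shows at (262,225) in the wrist view. I'll re-grasp there, slide it toward mid-bar and press.

Run:
```python
from h import *
p=c-.0007*ex-.0125*ey
ctrl.movel(p+[0,0,.15],max_speed=.1);st('a')
ctrl.movel(p+[0,0,.1325],max_speed=.05);st('b')
ctrl.close_gripper(force=110);s=st('grip')
z=.1325
for k in range(1,6):
    ctrl.movel(p+.002*k*ey+[0,0,z],max_speed=.015);s=st(k)
    if np.hypot(*s['contact_force'][:2])>12: break
wall()
_,W,px=wrist();L=np.c_[(W-c)@ex,(W-c)@ey,W[:,2]]
P=L[(abs(L[:,0])<.0195)&(L[:,1]>-.02)&(L[:,1]<.04)&(L[:,2]>.1245)&(L[:,2]<.134)&(abs(L[:,0])>.0175)]
print('front shoulder y max',P[:,1].max() if len(P) else None)
```

```text
a 20.18 loc -0.0004 -0.0122 0.1503 F [ 0.2 -0.3  0.3] T [-0.03 -0.02  0.01] w 0.0856 g 0.0
b 20.68 loc -0.0009 -0.0125 0.1322 F [0.  0.9 1. ] T [0.02 0.   0.06] w 0.0852 g 0.0
grip 21.35 loc -0.0007 -0.0125 0.1326 F [-0.2 -0.5  1.9] T [-0.02  0.09 -0.01] w 0.0117 g 109.2
1 21.63 loc -0.0006 -0.0104 0.1326 F [-0.9 -0.1  1.9] T [-0.15  0.06 -0.02] w 0.0117 g 109.2
2 21.92 loc -0.0007 -0.0083 0.1325 F [-0.6 -1.   1.7] T [-0.13  0.   -0.01] w 0.0116 g 109.2
3 22.2 loc -0.0007 -0.0062 0.1325 F [ 0.2 -0.5  1.8] T [-0.07  0.05 -0.03] w 0.012 g 109.2
4 22.48 loc -0.0007 -0.0042 0.1325 F [ 0.2 -0.3  1.8] T [-0.07  0.02  0.07] w 0.0119 g 109.2
5 22.77 loc -0.0007 -0.0023 0.1325 F [-0.7 -0.2  1.8] T [-0.12  0.03 -0.03] w 0.0117 g 109.2
wall y [-0.0332  0.0467]
  -0.032 n36 z 0.0961..0.1275
  -0.024 n47 z 0.0956..0.1301
  -0.016 n45 z 0.0968..0.1282
  -0.008 n53 z 0.0959..0.1443
  0.000 n52 z 0.0941..0.1444
  0.008 n44 z 0.0963..0.1292
  0.016 n53 z 0.0960..0.1292
  0.024 n29 z 0.0955..0.1271
  0.040 n6 z 0.1047..0.1149
front shoulder y max 0.026905957041270828
```

The clip slid along with the fingers and is centred and level. Now pressing.

Run:
```python
from h import *
p=c-.0007*ex-.0025*ey;z=.1325
while z>.124:
    z-=.001;ctrl.movel(p+[0,0,z],max_speed=.015);s=st(round(z,4))
    if s['contact_force'][2]>22: break
ctrl.pause(.5);s=st('hold')
im=wall()
_,W,px=wrist('pics/w7.png');L=np.c_[(W-c)@ex,(W-c)@ey,W[:,2]]
P=L[(abs(L[:,0])<.0195)&(L[:,1]>-.02)&(L[:,1]<.04)&(L[:,2]>.1245)&(L[:,2]<.134)&(abs(L[:,0])>.0175)]
print('front y',P[:,1].max() if len(P) else None)
cv2.imwrite('pics/c7.png',cv2.resize(np.hstack([cv2.imread('pics/w7.png')[130:330,150:370],cv2.resize(im[150:250,160:280],(240,200))]),(800,348),interpolation=cv2.INTER_CUBIC))
```

```text
0.1315 23.12 loc -0.0007 -0.0022 0.1317 F [-0.5  0.6  3.4] T [ 0.02  0.23 -0.05] w 0.0114 g 109.7
0.1305 23.37 loc -0.0007 -0.0022 0.1309 F [-2.3 -0.3  6.9] T [0.01 0.38 0.01] w 0.0118 g 110.1
0.1295 23.62 loc -0.0007 -0.0022 0.1304 F [-2.5 -0.9  9.7] T [-0.08  0.71 -0.  ] w 0.0118 g 111.1
0.1285 23.87 loc -0.0007 -0.0022 0.1303 F [-5.5 -1.6 19. ] T [-0.22  1.3   0.01] w 0.0116 g 112.4
0.1275 24.12 loc -0.0006 -0.0022 0.1302 F [-8.8 -0.7 27.8] T [-0.42  1.89 -0.  ] w 0.0117 g 113.7
hold 24.62 loc -0.0006 -0.0022 0.1302 F [-7.9 -2.1 27.5] T [-0.45  1.84 -0.04] w 0.012 g 113.7
wall y [-0.0439  0.046 ]
  -0.032 n38 z 0.0942..0.1264
  -0.024 n47 z 0.0926..0.1277
  -0.016 n49 z 0.0927..0.1442
  -0.008 n57 z 0.0924..0.1441
  0.000 n56 z 0.0923..0.1434
  0.008 n46 z 0.0941..0.1265
  0.016 n50 z 0.0929..0.1272
  0.024 n28 z 0.0947..0.1274
front y 0.026992863727450325
```

View pics/c7.png

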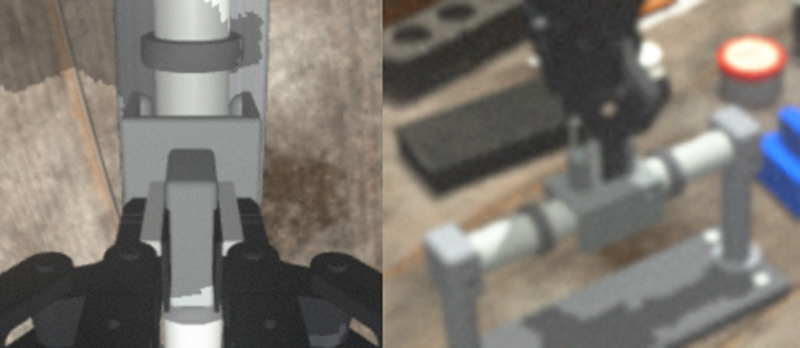

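The crop shows the clip level and centred between both collars, with its lower edge parallel to the bar. It is fully home (shoulders at about 0.127 m), the fingers still hold the tongue, and the press is a steady 27 N. Handing in.

```bash
python3 -c "
from station import ticket
print(ticket.close_job())"
```

```text
the job is handed in; nothing more can be done
None
```

I handed the job in with the clip snapped over the catches, level and fully home between the collars, the fingers still gripping the tongue and pressing down with about 27 N. The clip slid in the grip during the first press, so I opened the fingers once after it snapped and re-gripped it at the middle.

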